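# Open the incubator hood onto its stop and seat the tube rack

### The job

Get the bench incubator ready for loading: swing its clear hood open by the handle bar until it meets its stop, keeping hold of the bar until the hood rests there - feel for the stop, do not force it and do not let the hood fall - and then let go. Then fit the narrower of the two tube racks into the nest in the incubator's deck so that it sits fully home and level, without forcing it. Leave the hood open and the wider rack where it stands.

Things in the scene. Friction and masses are not known exactly. Their poses are not given: they have to be found in the camera images.
- incubator: white bench incubator, 124 mm deep (x), 190 mm wide (y), its aluminium deck 50 mm above the worktop, fixed. Origin: centre of its underside; x away from the robot, y to its left, z up. A clear hood, 114 x 172 x 52 mm, 0.3 kg, covers the deck, hinged along the right side; opening swings its free left end up and over to the right
- hood (a joint): hinge angle of the hood, rad: 0 closed, growing as it opens. The hinge is loose: the hood falls shut below about 1.2 rad and falls open beyond. A rubber-tipped stop, clamped on the hinge pin at a different setting each time, halts it between 1.62 and 2.10 rad; the setting must be felt (the stop yields about 0.9 mm per N at the bar; over 15 N there forces it). Dropped from over 5 degrees short, it slams
- handle (a point): centre of the hood's handle bar: round aluminium, 12 mm in diameter, 100 mm long, parallel to the hinge axis, on two 10 mm arms at its ends (80 mm free between them), 40 mm out from the hood's free end. Hood closed: 89 mm above the worktop. It travels with the hood on a circle about the hinge axis and can turn in a grasp. x along the bar; axes turn with the hood
- hinge (a point): middle of the hinge axis, on the incubator's right side, 53 mm above the worktop; axes of the incubator, x along the hinge axis. Hood closed, the bar's centre is at y = +218 mm, z = +36 mm from here (in these axes); opening by an angle q turns it by q from +y over +z towards -y. Open, the hood reaches some 110 mm beyond the hinge to -y
- nest (a point): centre of the floor of the nest, a rectangular recess in the incubator's deck under the hood: 51.5 mm (x) by 129.5 mm (y), 14 mm deep, floor 36 mm above the worktop, square edges. Axes of the incubator: x away from the robot, y along the nest's long side, z up
- narrow_rack_centre (a point): centre, 22.5 mm above the underside, of the narrower plastic tube rack: loose, 48 mm wide (x), 126 mm long (y), about 0.1 kg. Its solid top plate spans 41 to 45 mm above the underside: grip it there across the 48 mm. Small tubes stand up to 54 mm. It fits the nest either way round. x across, y along, z up
- wide_rack_centre (a point): centre, 22.5 mm above the underside, of the wider tube rack: loose, 67 mm wide (x), 126 mm long (y), top plate 45 mm high, tubes up to 54 mm. It does not fit the nest and is to be left alone

How it is judged:
By the outcome, as a careful person would: the job done as asked, in the order asked, and still so for the second after the job is handed in, with the robot touching nothing.
It also fails if it takes over 72 s, if anything falls off the work surface, if the arm or the gripper's body presses on something with over 40 N, if the wrist force passes 120 N, or if a joint passes its speed limit or range.

### The arm

A 7-joint arm with a two-finger parallel gripper is mounted at the origin on a cart in front of the work surface, level with it; the furniture and walls round the work are solid. World frame = base frame: x ahead of the robot, y to its left, z up, the work surface at z = 0. Lengths are in mm, angles in rad, forces in N, time in s.
With the tool pointing down it reaches from about 400 to 850 mm from the base axis. Payload 4.4 kg.
Tool frame: the origin (TCP) lies between the finger pads; the fingertips stand 25 mm ahead of it and the grasp point (between the pads) lies 6 mm ahead of it; z points along the fingers, y is the line along which they close (so a half turn about z gives the same grasp; the last joint's range is limited). The gripper opens to 94 mm and grips with 3 to 60 N. Pads are 16 mm wide; open, the fingers measure 119 mm over their backs; the gripper's body (75 mm by 177 mm) begins 78 mm behind the grasp point.
Start: joints at [1.253, 0.628, 0.038, 1.517, -0.027, 0.996, -0.02], TCP at [161.975, -629.51, 197.578] pointing down, gripper open.
Joint ranges: [-3.06, 3.06], [-0.37, 2.12], [-1.25, 1.32], [0.18, 2.47], [-1.1, 4.24], [0.23, 1.98], [-2.94, 2.94]. Speed limits (rad/s): [2.57, 2.57, 3.14, 3.14, 3.14, 3.14, 3.14].

### API

Orientations are given as a unit quaternion [w, x, y, z].
In Python, from bench import arm gives the robot as it stands.
- The arm moves only by the tool carry_out, never from a script. Its argument "increments" is a list of rows, each a list of 2 entries, a list of its own where there are three numbers: the shift along the world's x, y, z in cm, then the turn, a rotation vector about the world's x, y, z in rad. In form: [[[x, y, z], [ax, ay, az]], ...]. A call has 1 to 20 rows; each row shifts and turns the commanded pose from where the row before left it; what a row does not reach is not made up. A row lasts 1/10 s, in which the tool goes at most 50 mm and 8.59 degrees, less where a joint would pass 70% of its speed; a pose out of reach is approached as far as the arm can. A call with a gripper value outside its range is refused whole. "gripper" is the closure in counts, from 0 (fully open) to 255 (shut), set as the call begins (left out, the last holds). The fingers move at their own pace and stop on an object; the grip force is fixed at half the most. Time passes only in rows, so rows that do not move let the fingers close. It gives the time, the measured TCP pose, the force, the opening and the grip force at its end, in the units of the state.
- arm.get_state(): the state, without advancing time (a new reading comes with each control period).
- arm.read_camera(name): name is "scene" or "top" or "wrist"; returns a dict with "color" (480x640x3 uint8, red, green, blue), "z_map" (480x640 float32, mm along the optical axis (not along the pixel's ray), 0 where there is no reading), "fx", "fy", "cx", "cy" (pixels), "R" (3x3) and "t" (3): a world point X has camera coordinates R X + t. Camera axes: x right, y down, z forward; pixel columns grow to the right and rows downward; lengths in mm; the calibration is good to about 2 mm. A picture is of the moment at which its call begins.
- arm.sign_off(): hands the job in; it is judged then, once.
The state is a dict: "clock": time; "joints": joint angles; "qd": joint speeds; "joint_torque": joint torques, N m; "tool_pos": TCP position; "orientation": TCP orientation; "ft_force": force on the tool from outside, world axes, zero at the start; "wrist_torque": the same for the moment, N m; "width": finger opening in mm; "finger_force": force on a finger pad.
Only numpy, scipy, OpenCV 4.12 (cv2) and the standard library are available. Lean on these libraries where they do the work, as an engineer would, in place of code of your own. Each camera call takes 0.05 s, during which the arm holds its last target. There are 200 camera calls.

## Working session

There is one attempt and no reset: what is moved stays moved. The work goes in short steps, Python scripts to look and compute and a tool call to move; the robot and the scene stay as the last step left them, time stands still between calls to the robot, and variables do not carry over. Pictures are saved under pics/ and viewed, at most 10 in all, crops included, and the job is handed in when it is done.

Besides the shell and the picture viewer there is one more tool, called after "Emit:" as a command line: name --argument value ..., lists and objects as JSON in quotes. carry_out: Moves the arm, as the interface text tells. Its arguments: {"type":"object","properties":{"increments":{"type":"array"},"gripper":{"type":"number"}},"required":["increments"]}

```bash
mkdir -p pics; ls
cat > h.py <<'E'
import numpy as np, cv2
from bench import arm
def cam(n):
    d=arm.read_camera(n); z=d["z_map"]; v,u=np.mgrid[:480,:640]
    P=np.stack([(u-d["cx"])/d["fx"]*z,(v-d["cy"])/d["fy"]*z,z],-1)
    W=(P-np.array(d["t"]))@np.array(d["R"]); W[z==0]=np.nan
    return d,W
def save(d,f): cv2.imwrite("pics/"+f,d["color"][:,:,::-1])
E
python3 - <<'E'
from h import *
for n in["top","scene"]:
    d,W=cam(n); save(d,n+"0.png"); np.save(n+"0.npy",W); print(n,np.round(-np.array(d["R"]).T@d["t"]))
a=cv2.imread("pics/top0.png");b=cv2.imread("pics/scene0.png")
s=arm.get_state(); print({k:np.round(v,3) for k,v in s.items()})
E
```

```text
pics
top [ 312.   90. 1222.]
scene [-261.  814.  527.]
{'clock': np.float64(0.1), 'joints': array([ 1.253,  0.629,  0.038,  1.518, -0.027,  0.996, -0.02 ]), 'qd': array([ 0.001, -0.003, -0.001, -0.002, -0.   ,  0.   , -0.   ]), 'joint_torque': array([ 2.0000e-03, -5.5080e+01,  1.1470e+00, -1.8712e+01, -5.2000e-02,
        1.9000e-02,  0.0000e+00]), 'tool_pos': array([ 161.854, -628.908,  196.771]), 'orientation': array([-0.001,  0.992,  0.126, -0.   ]), 'ft_force': array([-0.062, -0.099,  0.362]), 'wrist_torque': array([ 0.003,  0.011, -0.028]), 'finger_force': np.float64(0.0), 'width': np.float64(93.951)}
```

View pics/top0.png

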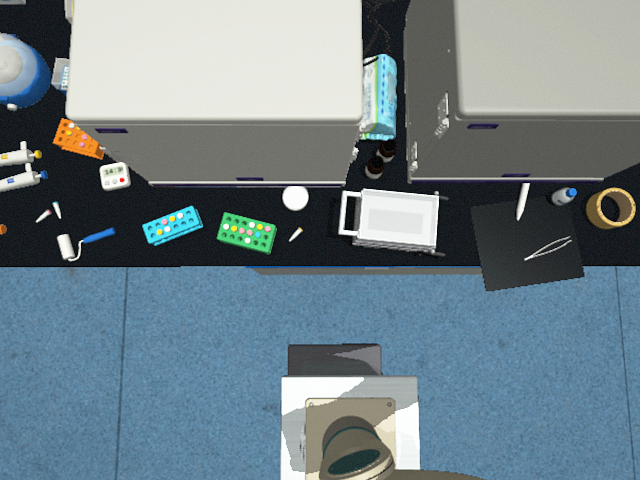

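View pics/scene0.png

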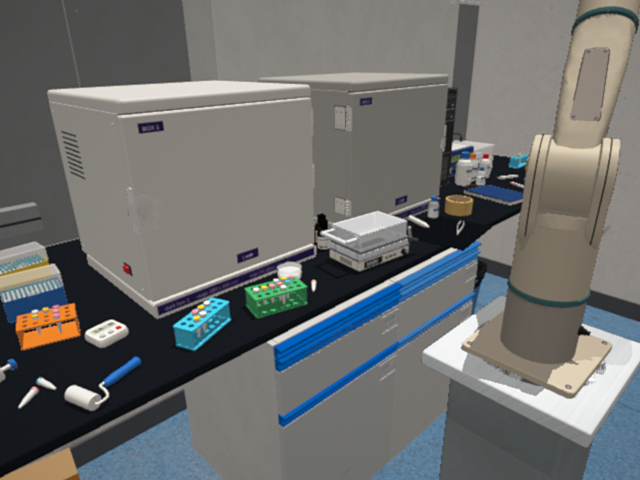

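The top view shows the incubator at about (395,218) px, with its handle bar at (345,213). The blue rack at (172,225) looks narrower than the green one at (247,233). Next I'll measure all three.

Run:
```python
from h import *
W=np.load("top0.npy"); I=cv2.imread("pics/top0.png"); H=cv2.cvtColor(I,cv2.COLOR_BGR2HSV)
def rect(m,n):
    m=cv2.morphologyEx(m.astype(np.uint8),cv2.MORPH_OPEN,np.ones((1,1)))
    p=W[m>0][:,:2].astype(np.float32); r=cv2.minAreaRect(p); print(n,len(p),np.round(r[0],1),np.round(r[1],1),round(r[2],2),np.round(np.nanmedian(W[m>0],0),1))
reg=lambda u0,u1,v0,v1:(np.mgrid[:480,:640][1]>=u0)&(np.mgrid[:480,:640][1]<u1)&(np.mgrid[:480,:640][0]>=v0)&(np.mgrid[:480,:640][0]<v1)
z=W[...,2]
for n,r in(("blue",reg(135,210,200,250)),("green",reg(210,285,205,260))):
    for lo,hi in((38,49),(30,60)): rect(r&(z>lo)&(z<hi),n)
b=reg(330,450,180,262)
print("z along row 215:",np.round(z[215,335:445:4]))
rect(b&(z>30)&(z<60),"30-60"); rect(b&(z>95)&(z<115),"hoodtop")
bar=reg(338,349,195,232)&(z>80)&(z<100); rect(bar,"bar")
p=W[bar]; print(np.polyfit(p[:,0],p[:,1],1))
for v in(185,195,205,215,225,235,245): print(v,[tuple(np.round(W[v,u]).astype(int)) if z[v,u]==z[v,u] else 0 for u in(341,345,350,356,365,395,430,436,442)])
print("fronts",[ (u,np.round(W[v,u])) for u,v in((250,200),(172,215),(345,170),(250,140),(250,170),(390,170),(320,184),(440,180))])
```

```text
blue 780 [506.2 417.8] [ 50.1 125.8] 21.93 [505.5 414.6  45.3]
blue 973 [506.2 417.8] [ 50.1 125.8] 21.93 [505.6 417.7  45.9]
green 1059 [487.1 240.8] [125.9  66.8] 75.27 [485.9 241.1  45.4]
green 1358 [487.1 240.8] [126.1  66.8] 75.27 [487.9 238.4  46.1]
z along row 215: [  1.   0.  94.   1.  -0.  36.  61. 108. 104. 110. 105. 106. 108. 106.
 105. 105. 105. 109. 107. 104. 109. 102. 104. 107. 105. 106.  -2.   1.]
30-60 657 [526.6 -96.2] [286.4 183.9] 87.03 [469.6 -89.8  43. ]
hoodtop 4042 [514.3 -87. ] [217.7 115.1] 84.25 [ 510.4 -105.   105.6]
bar 207 [521.8  14.7] [20.5 84.4] 89.24 [518.6  16.2  94.4]
[-0.07399566 54.62281558]
185 [(np.int64(602), np.int64(16), np.int64(31)), (np.int64(609), np.int64(4), np.int64(1)), (np.int64(610), np.int64(-9), np.int64(-3)), (np.int64(609), np.int64(-23), np.int64(3)), (np.int64(609), np.int64(-46), np.int64(1)), (np.int64(609), np.int64(-119), np.int64(3)), (np.int64(608), np.int64(-206), np.int64(3)), (np.int64(610), np.int64(-223), np.int64(-3)), (np.int64(610), np.int64(-238), np.int64(-3))]
195 [(np.int64(584), np.int64(14), np.int64(1)), (
[... 2057 characters left out ...]

245 [(np.int64(460), np.int64(16), np.int64(3)), (np.int64(460), np.int64(6), np.int64(1)), (np.int64(460), np.int64(-7), np.int64(-4)), (np.int64(460), np.int64(-21), np.int64(1)), (np.int64(456), np.int64(-40), np.int64(30)), (np.int64(452), np.int64(-105), np.int64(62)), (np.int64(447), np.int64(-178), np.int64(99)), (np.int64(459), np.int64(-215), np.int64(4)), (np.int64(459), np.int64(-229), np.int64(5))]
fronts [(250, array([571., 238.,   4.])), (172, array([526., 414.,  50.])), (345, array([605.,  14., 154.])), (250, array([607., 197., 350.])), (250, array([606., 221., 153.])), (390, array([ 647., -108.,    1.])), (320, array([602.,  67.,  41.])), (440, array([ 611., -221.,   41.]))]
```

Emit:
carry_out --increments '[[[2.2,4.0,0.6],[0,0,-0.022]],[[2.2,4.0,0.6],[0,0,-0.022]],[[2.2,4.0,0.6],[0,0,-0.022]],[[2.2,4.0,0.6],[0,0,-0.022]],[[2.2,4.0,0.3],[0,0,-0.022]],[[2.2,4.0,0.3],[0,0,-0.022]],[[2.2,4.0,0.3],[0,0,-0.022]],[[2.2,4.0,0.3],[0,0,-0.022]],[[2.2,4.0,0.3],[0,0,-0.022]],[[2.2,4.0,0.3],[0,0,-0.022]],[[2.2,4.0,0],[0,0,-0.022]],[[2.2,4.0,0],[0,0,-0.022]],[[2.2,4.0,0],[0,0,-0.022]],[[2.2,4.0,0],[0,0,-0.022]],[[2.2,4.0,0],[0,0,-0.022]],[[2.2,4.0,0],[0,0,-0.022]],[[0,0,0],[0,0,0]],[[0,0,0],[0,0,0]]]' --gripper 163

```text
clock: 1.9
tool_pos: [513.6, 11.3, 239.0]
orientation: [0.0, 0.999, -0.049, -0.001]
ft_force: [-0.8, -1.1, 0.4]
width: 34.0
finger_force: 0.0
```

Run:
```python
from h import *
from scipy.spatial.transform import Rotation as R
s=arm.get_state(); q=s["orientation"]; print(s["clock"],np.round(s["tool_pos"],1),s["width"],np.round(s["joints"],2)); print(np.round(R.from_quat(np.roll(q,-1)).as_matrix(),3))
d,W=cam("wrist"); save(d,"w0.png"); np.save("w0.npy",W); print(np.round(-np.array(d["R"]).T@d["t"]),np.round(d["R"],2))
```

```text
1.9 [513.6  11.3 239. ] 33.97206543874404 [-0.05  0.38 -0.04  1.84  0.02  0.92 -1.77]
[[ 0.995 -0.097 -0.001]
 [-0.097 -0.995 -0.   ]
 [-0.001  0.    -1.   ]]
[588.   3. 426.] [[-0.1  -1.   -0.  ]
 [-0.96  0.09  0.26]
 [-0.26  0.03 -0.97]]
```

View pics/w0.png

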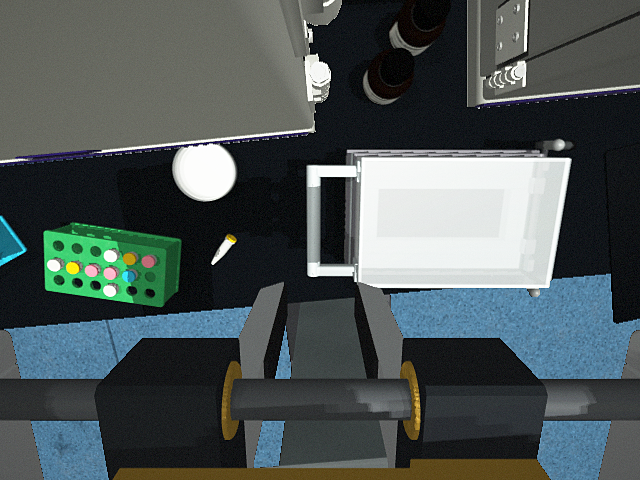

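The wrist view shows the bar at u≈308–322, v≈175–275, with the hood to its right. The nest is visible through the hood at about (378–503, 188–236). The green rack is at (112,263).

Run:
```python
from h import *
W=np.load("w0.npy"); I=cv2.imread("pics/w0.png"); g=cv2.cvtColor(I,cv2.COLOR_BGR2GRAY); z=W[...,2]
L=[]
for v in range(190,265,6):
    m=[u for u in range(298,335) if g[v,u]>90]; zz=z[v,m]
    p=W[v,m]; p=p[np.abs(p[:,2]-92)<12]; L.append((p[:,0].mean(),(p[:,1].min()+p[:,1].max())/2,p[:,2].max(),p[:,1].max()-p[:,1].min()))
L=np.array(L); print(np.round(L[::3],1)); k=np.polyfit(L[:,0],L[:,1],1); print("bar y=",k)
# bar extents along x: arms columns
for u in (335,342): 
    m=(np.abs(z[140:300,u]-92)<14)&(g[140:300,u]>80); p=W[140:300,u][m]; print(u,np.round([p[:,0].min(),p[:,0].max()],1))
yy,xx=np.mgrid[:480,:640]
m=(z>98)&(z<112)&(xx>350)&(xx<580)&(yy>140)&(yy<300); p=W[m][:,:2].astype(np.float32); r=cv2.minAreaRect(p); print("hood",r, np.median(z[m]))
print(np.round(cv2.boxPoints(r),1))
# cabinet fronts
for u,v in((300,100),(100,140),(480,80),(560,60),(220,40)): print(u,v,np.round(W[v,u]))
```

```text
[[552.3  13.3  95.9  10.2]
 [536.6  14.9  96.3  10.5]
 [520.7  16.6  96.1  10.7]
 [504.2  18.3  96.1  10.8]
 [487.5  19.9  96.4  10.8]]
bar y= [-0.10300124 70.18779715]
335 [473.1 571.4]
342 [472.5 570.9]
hood ((511.557373046875, -107.65647888183594), (174.97750854492188, 113.50789642333984), 84.18647766113281) 104.94462939069982
[[ 446.2 -188.9]
 [ 559.2 -200.4]
 [ 576.9  -26.4]
 [ 464.   -14.9]]
300 100 [606.   9. 264.]
100 140 [605. 137. 183.]
480 80 [ 633. -149.   45.]
560 60 [ 625. -147.  171.]
220 40 [605.  17. 361.]
```

Emit:
carry_out --increments '[[[0.9,0.55,-2.4],[0,0,-0.004]],[[0,0,-3],[0,0,0]],[[0,0,-3],[0,0,0]],[[0,0,-2.4],[0,0,0]],[[0,0,-2.0],[0,0,0]],[[0,0,-1.6],[0,0,0]],[[0,0,0],[0,0,0]],[[0,0,0],[0,0,0]]]'

```text
clock: 2.75
tool_pos: [522.7, 14.4, 95.9]
orientation: [0.0, 0.999, -0.053, -0.0]
ft_force: [0.8, 0.3, 0.6]
width: 34.2
finger_force: 0.0
```

Emit:
carry_out --increments '[[[0,0,0],[0,0,0]],[[0,0,0],[0,0,0]],[[0,0,0],[0,0,0]],[[0,0,0],[0,0,0]],[[0,0,0],[0,0,0]],[[0,0,0],[0,0,0]]]' --gripper 255

```text
clock: 3.35
tool_pos: [523.0, 16.0, 95.7]
orientation: [0.0, 0.999, -0.052, 0.0]
ft_force: [0.7, -0.4, 0.0]
width: 0.5
finger_force: 0.0
```

The fingers shut to 0.5 mm, so they missed the bar. I'll take another look.

Run:
```python
from h import *
d,W=cam("wrist"); save(d,"w1.png"); np.save("w1.npy",W)
z=W[...,2];print(np.round(-np.array(d["R"]).T@d["t"]))
e,V=cam("top"); cv2.imwrite("pics/t1.png",cv2.resize(e["color"][150:290,280:480,::-1],None,fx=4,fy=4))
```

```text
[597.   7. 283.]
```

View pics/w1.png

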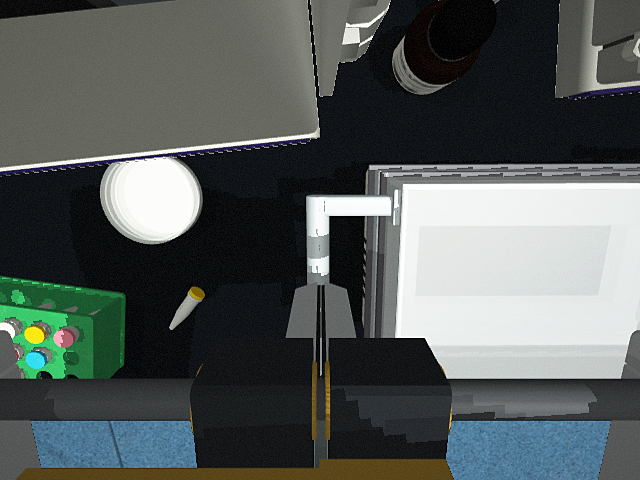

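The shut fingertips are at (320,290), in front of the bar, which runs at u≈318 from v=195 to 285. I need to know whether the bar is below the tips.

Run:
```python
from h import *
W=np.load("w1.npy")
for u,v in((317,210),(317,230),(317,250),(317,270),(317,282),(305,295),(335,295),(310,310),(335,310),(300,330),(345,330),(360,205)): print(u,v,np.round(W[v,u],1))
s=arm.get_state();print({k:np.round(s[k],2) for k in("tool_pos","width","ft_force","finger_force","joints","orientation")})
```

```text
317 210 [567.3  12.2  95.8]
317 230 [557.2  13.2  95.5]
317 250 [546.8  14.4  95.3]
317 270 [536.   15.5  95. ]
317 282 [532.8  15.7 104. ]
305 295 [532.9  21.1 120.3]
335 295 [531.8   7.5 120.9]
310 310 [532.6  18.3 136.7]
335 310 [532.    8.  137.7]
300 330 [533.   21.5 154.6]
345 330 [531.5   5.  155.1]
360 205 [567.2  -9.3  93.6]
{'tool_pos': array([522.96,  16.03,  95.57]), 'width': np.float64(0.63), 'ft_force': array([ 0.53,  0.35, -0.82]), 'finger_force': np.float64(0.0), 'joints': array([-0.06,  0.6 , -0.04,  1.97,  0.04,  0.58, -1.8 ]), 'orientation': array([ 0.  ,  1.  , -0.05, -0.  ])}
```

View pics/t1.png

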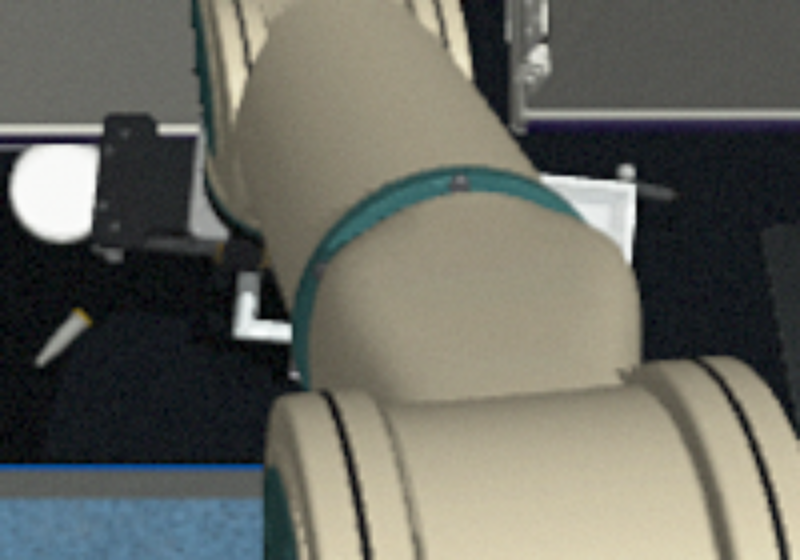

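Run:
```python
from h import *
W=np.load("w0.npy");V=np.load("w1.npy")
for v in(280,283,286,289,292,300,320): print(v,"w0",np.round(W[v,[268,275,366,375]],0).tolist(),"w1",np.round(V[v,[302,310,330,340]],0).tolist())
```

```text
280 w0 [[442.0, 80.0, 1.0], [441.0, 72.0, 0.0], [470.0, -26.0, 107.0], [469.0, -34.0, 105.0]] w1 [[498.0, 32.0, 0.0], [530.0, 20.0, 92.0], [497.0, 10.0, 2.0], [495.0, 3.0, -0.0]]
283 w0 [[439.0, 80.0, 1.0], [437.0, 72.0, -1.0], [467.0, -26.0, 106.0], [466.0, -34.0, 106.0]] w1 [[496.0, 32.0, 2.0], [528.0, 20.0, 92.0], [494.0, 11.0, 0.0], [493.0, 3.0, -0.0]]
286 w0 [[435.0, 81.0, 0.0], [525.0, 31.0, 253.0], [521.0, -13.0, 253.0], [464.0, -33.0, 106.0]] w1 [[493.0, 33.0, -0.0], [533.0, 19.0, 109.0], [532.0, 9.0, 109.0], [491.0, 3.0, 1.0]]
289 w0 [[525.0, 34.0, 256.0], [525.0, 31.0, 256.0], [521.0, -12.0, 257.0], [521.0, -16.0, 257.0]] w1 [[533.0, 23.0, 112.0], [533.0, 19.0, 112.0], [532.0, 10.0, 113.0], [531.0, 5.0, 113.0]]
292 w0 [[525.0, 34.0, 261.0], [525.0, 30.0, 260.0], [521.0, -12.0, 261.0], [521.0, -16.0, 260.0]] w1 [[533.0, 23.0, 117.0], [533.0, 19.0, 118.0], [532.0, 10.0, 118.0], [532.0, 5.0, 117.0]]
300 w0 [[526.0, 32.0, 270.0], [525.0, 29.0, 270.0], [521.0, -11.0, 270.0], [521.0, -14.0, 271.0]] w1 [[533.0, 22.0, 127.0], [533.0, 19.0, 127.0], [532.0, 10.0, 127.0], [531.0, 5.0, 126.0]]
320 w0 [[525.0, 30.0, 290.0], [524.0, 27.0, 288.0], [520.0, -9.0, 287.0], [521.0, -12.0, 290.0]] w1 [[533.0, 21.0, 146.0], [533.0, 18.0, 147.0], [532.0, 10.0, 146.0], [532.0, 6.0, 147.0]]
```

The depth map puts the fingertips at z≈108 while the reported TCP is at z=95.6. So the real tips are about 38 mm higher than the stated tool length implies. I'll correct for this: open, descend about 38 mm more, and watch the force.

Emit:
carry_out --increments '[[[0,0,0],[0,0,0]],[[0,0,0],[0,0,0]],[[0,0,0],[0,0,0]],[[0,0.1,-0.9],[0,0,0]],[[0,0,-0.9],[0,0,0]],[[0,0,0],[0,0,0]]]' --gripper 163

```text
clock: 4.05
tool_pos: [521.7, 17.0, 76.0]
orientation: [0.0, 0.999, -0.052, -0.002]
ft_force: [0.5, -0.5, -0.4]
width: 33.8
finger_force: 0.0
```

Emit:
carry_out --increments '[[[0,0,-0.7],[0,0,0]],[[0,0,-0.7],[0,0,0]],[[0,0,-0.6],[0,0,0]],[[0,0,0],[0,0,0]]]'

```text
clock: 4.45
tool_pos: [522.2, 16.9, 56.6]
orientation: [0.0, 0.999, -0.052, -0.001]
ft_force: [0.1, 0.1, 0.1]
width: 34.2
finger_force: 0.0
```

Emit:
carry_out --increments '[[[0,0,0],[0,0,0]],[[0,0,0],[0,0,0]],[[0,0,0],[0,0,0]],[[0,0,0],[0,0,0]],[[0,0,0],[0,0,0]]]' --gripper 255

```text
clock: 4.95
tool_pos: [523.3, 17.4, 57.8]
orientation: [-0.0, 0.999, -0.052, 0.0]
ft_force: [-0.2, 2.2, -0.1]
width: 10.9
finger_force: 30.0
```

```bash
cat > arc.py <<'E'
import sys,json,numpy as np
q0,q1,n=float(sys.argv[1]),float(sys.argv[2]),int(sys.argv[3])
q=np.linspace(q0,q1,n+1); y=21.8*np.cos(q)-3.6*np.sin(q); z=21.8*np.sin(q)+3.6*np.cos(q)
P=np.round(np.c_[.102*y,.995*y,z],2); print(json.dumps([[r,[0,0,0]] for r in np.round(np.diff(P,axis=0),2).tolist()]))
E
python3 arc.py 0 0.1 3;python3 arc.py 0.1 1.1 18; python3 arc.py 1.1 1.5 12
```

```text
[[[-0.01, -0.13, 0.72], [0, 0, 0]], [[-0.02, -0.16, 0.72], [0, 0, 0]], [[-0.01, -0.17, 0.72], [0, 0, 0]]]
[[[-0.04, -0.36, 1.17], [0, 0, 0]], [[-0.04, -0.41, 1.16], [0, 0, 0]], [[-0.05, -0.48, 1.13], [0, 0, 0]], [[-0.06, -0.54, 1.1], [0, 0, 0]], [[-0.06, -0.6, 1.07], [0, 0, 0]], [[-0.07, -0.66, 1.03], [0, 0, 0]], [[-0.07, -0.71, 1.0], [0, 0, 0]], [[-0.08, -0.77, 0.95], [0, 0, 0]], [[-0.08, -0.82, 0.91], [0, 0, 0]], [[-0.09, -0.87, 0.86], [0, 0, 0]], [[-0.09, -0.91, 0.82], [0, 0, 0]], [[-0.1, -0.96, 0.76], [0, 0, 0]], [[-0.11, -1.0, 0.7], [0, 0, 0]], [[-0.1, -1.04, 0.65], [0, 0, 0]], [[-0.11, -1.07, 0.59], [0, 0, 0]], [[-0.11, -1.1, 0.53], [0, 0, 0]], [[-0.12, -1.13, 0.47], [0, 0, 0]], [[-0.12, -1.15, 0.4], [0, 0, 0]]]
[[[-0.07, -0.71, 0.21], [0, 0, 0]], [[-0.07, -0.7, 0.19], [0, 0, 0]], [[-0.08, -0.72, 0.16], [0, 0, 0]], [[-0.07, -0.72, 0.14], [0, 0, 0]], [[-0.07, -0.72, 0.12], [0, 0, 0]], [[-0.08, -0.73, 0.09], [0, 0, 0]], [[-0.07, -0.73, 0.07], [0, 0, 0]], [[-0.08, -0.73, 0.04], [0, 0, 0]], [[-0.07, -0.73, 0.01], [0, 0, 0]], [[-0.08, -0.74, 0.0], [0, 0, 0]], [[-0.07, -0.73, -0.03], [0, 0, 0]], [[-0.08, -0.73, -0.06], [0, 0, 0]]]
```

Emit:
carry_out --increments '[[[-0.01,-0.13,0.72],[0,0,0]],[[-0.02,-0.16,0.72],[0,0,0]],[[-0.01,-0.17,0.72],[0,0,0]],[[0,0,0],[0,0,0]]]'

```text
clock: 5.35
tool_pos: [522.8, 12.6, 80.3]
orientation: [-0.0, 0.999, -0.052, 0.0]
ft_force: [-0.1, 2.3, -1.6]
width: 11.1
finger_force: 30.0
```

Emit:
carry_out --increments '[[[-0.04,-0.36,1.17],[0,0,0]],[[-0.04,-0.41,1.16],[0,0,0]],[[-0.05,-0.48,1.13],[0,0,0]],[[-0.06,-0.54,1.1],[0,0,0]],[[-0.06,-0.6,1.07],[0,0,0]],[[-0.07,-0.66,1.03],[0,0,0]],[[-0.07,-0.71,1.0],[0,0,0]],[[-0.08,-0.77,0.95],[0,0,0]],[[-0.08,-0.82,0.91],[0,0,0]]]'

```text
clock: 6.25
tool_pos: [517.5, -39.4, 176.4]
orientation: [-0.001, 0.999, -0.052, 0.001]
ft_force: [0.5, 7.3, 4.5]
width: 11.0
finger_force: 30.0
```

Emit:
carry_out --increments '[[[0,0.1,0.1],[0,0,0]],[[0,0,0],[0,0,0]]]'

```text
clock: 6.45
tool_pos: [517.5, -39.7, 176.8]
orientation: [-0.001, 0.999, -0.052, 0.001]
ft_force: [1.9, 5.8, 2.4]
width: 11.6
finger_force: 30.0
```

Emit:
carry_out --increments '[[[-0.09,-0.77,0.96],[0,0,0]],[[-0.09,-0.85,0.86],[0,0,0]],[[-0.1,-0.93,0.8],[0,0,0]],[[-0.11,-1.0,0.7],[0,0,0]],[[-0.1,-1.04,0.65],[0,0,0]],[[-0.11,-1.07,0.59],[0,0,0]],[[-0.11,-1.1,0.53],[0,0,0]],[[-0.12,-1.13,0.47],[0,0,0]],[[-0.12,-1.15,0.4],[0,0,0]],[[0,0,0],[0,0,0]]]'

```text
clock: 7.45
tool_pos: [507.8, -132.9, 236.6]
orientation: [0.001, 0.999, -0.053, 0.001]
ft_force: [2.2, 2.9, 6.8]
width: 10.7
finger_force: 30.0
```

Emit:
carry_out --increments '[[[-0.07,-0.68,0.3],[0,0,0]],[[-0.07,-0.7,0.28],[0,0,0]],[[-0.08,-0.72,0.2],[0,0,0]],[[-0.07,-0.72,0.16],[0,0,0]],[[-0.07,-0.72,0.14],[0,0,0]],[[-0.08,-0.73,0.1],[0,0,0]],[[0,0,0],[0,0,0]]]'

```text
clock: 8.15
tool_pos: [503.3, -175.8, 246.9]
orientation: [0.001, 0.999, -0.053, 0.0]
ft_force: [5.0, -0.5, -0.7]
width: 10.9
finger_force: 30.0
```

Emit:
carry_out --increments '[[[0.1,-0.73,0.07],[0,0,0]],[[0,-0.73,0.04],[0,0,0]],[[-0.05,-0.73,0.02],[0,0,0]],[[-0.07,-0.73,0.0],[0,0,0]],[[-0.07,-0.73,-0.02],[0,0,0]],[[0,0,0],[0,0,0]]]'

```text
clock: 8.75
tool_pos: [499.8, -211.5, 247.1]
orientation: [0.0, 0.999, -0.053, -0.002]
ft_force: [-6.5, 0.6, 2.3]
width: 11.3
finger_force: 30.0
```

```bash
python3 arc.py 1.47 2.1 40
```

```text
[[[-0.04, -0.35, -0.02], [0, 0, 0]], [[-0.03, -0.34, -0.03], [0, 0, 0]], [[-0.04, -0.35, -0.04], [0, 0, 0]], [[-0.03, -0.34, -0.04], [0, 0, 0]], [[-0.04, -0.34, -0.05], [0, 0, 0]], [[-0.03, -0.35, -0.05], [0, 0, 0]], [[-0.04, -0.34, -0.06], [0, 0, 0]], [[-0.03, -0.34, -0.06], [0, 0, 0]], [[-0.04, -0.34, -0.07], [0, 0, 0]], [[-0.03, -0.34, -0.07], [0, 0, 0]], [[-0.04, -0.33, -0.08], [0, 0, 0]], [[-0.03, -0.34, -0.08], [0, 0, 0]], [[-0.04, -0.33, -0.09], [0, 0, 0]], [[-0.03, -0.34, -0.1], [0, 0, 0]], [[-0.03, -0.33, -0.1], [0, 0, 0]], [[-0.04, -0.33, -0.1], [0, 0, 0]], [[-0.03, -0.33, -0.11], [0, 0, 0]], [[-0.04, -0.32, -0.12], [0, 0, 0]], [[-0.03, -0.33, -0.12], [0, 0, 0]], [[-0.03, -0.32, -0.12], [0, 0, 0]], [[-0.03, -0.32, -0.13], [0, 0, 0]], [[-0.04, -0.32, -0.14], [0, 0, 0]], [[-0.03, -0.32, -0.14], [0, 0, 0]], [[-0.03, -0.31, -0.15], [0, 0, 0]], [[-0.03, -0.31, -0.15], [0, 0, 0]], [[-0.04, -0.31, -0.15], [0, 0, 0]], [[-0.03, -0.31, -0.17], [0, 0, 0]], [[-0.03, -0.3, -0.16], [0, 0, 0]], [[-0.03, -0.31, -0.17], [0, 0, 0]], [[-0.03, -0.3, -0.18], [0, 0, 0]], [[-0.03, -0.29, -0.18], [0, 0, 0]], [[-0.03, -0.3, -0.18], [0, 0, 0]], [[-0.03, -0.29, -0.19], [0, 0, 0]], [[-0.03, -0.28, -0.19], [0, 0, 0]], [[-0.03, -0.29, -0.2], [0, 0, 0]], [[-0.03, -0.28, -0.2], [0, 0, 0]], [[-0.03, -0.28, -0.21], [0, 0, 0]], [[-0.02, -0.27, -0.21], [0, 0, 0]], [[-0.03, -0.27, -0.22], [0, 0, 0]], [[-0.03, -0.27, -0.22], [0, 0, 0]]]
```

Emit:
carry_out --increments '[[[-0.1,-0.35,0.0],[0,0,0]],[[-0.04,-0.34,-0.02],[0,0,0]],[[-0.04,-0.35,-0.03],[0,0,0]],[[-0.03,-0.34,-0.04],[0,0,0]],[[-0.04,-0.34,-0.05],[0,0,0]],[[-0.03,-0.35,-0.05],[0,0,0]],[[-0.04,-0.34,-0.06],[0,0,0]],[[0,0,0],[0,0,0]]]'

```text
clock: 9.55
tool_pos: [497.7, -234.7, 244.9]
orientation: [0.0, 0.999, -0.053, -0.001]
ft_force: [-5.5, 1.2, 0.1]
width: 11.6
finger_force: 30.0
```

Emit:
carry_out --increments '[[[-0.03,-0.34,-0.06],[0,0,0]],[[-0.04,-0.34,-0.07],[0,0,0]],[[0,0,0],[0,0,0]]]'

```text
clock: 9.85
tool_pos: [497.1, -241.6, 243.7]
orientation: [0.0, 0.999, -0.053, -0.001]
ft_force: [-5.1, 0.1, 0.2]
width: 11.1
finger_force: 30.0
```

Emit:
carry_out --increments '[[[-0.06,-0.34,-0.07],[0,0,0]],[[-0.06,-0.33,-0.08],[0,0,0]],[[-0.03,-0.34,-0.08],[0,0,0]],[[0,0,0],[0,0,0]]]'

```text
clock: 10.25
tool_pos: [496.2, -251.4, 241.5]
orientation: [0.0, 0.999, -0.052, -0.001]
ft_force: [-5.5, 1.1, -0.3]
width: 11.2
finger_force: 30.0
```

Emit:
carry_out --increments '[[[-0.1,-0.33,-0.09],[0,0,0]],[[-0.03,-0.34,-0.1],[0,0,0]],[[-0.03,-0.33,-0.1],[0,0,0]],[[0,0,0],[0,0,0]]]'

```text
clock: 10.65
tool_pos: [495.3, -261.5, 238.8]
orientation: [0.0, 0.999, -0.053, 0.0]
ft_force: [-4.4, 0.5, 0.9]
width: 10.8
finger_force: 30.0
```

Emit:
carry_out --increments '[[[-0.08,-0.33,-0.1],[0,0,0]],[[-0.03,-0.33,-0.11],[0,0,0]],[[-0.04,-0.32,-0.12],[0,0,0]],[[0,0,0],[0,0,0]]]'

```text
clock: 11.05
tool_pos: [494.3, -271.3, 235.5]
orientation: [0.0, 0.999, -0.052, 0.001]
ft_force: [-1.5, -0.3, 0.6]
width: 11.1
finger_force: 30.0
```

Emit:
carry_out --increments '[[[-0.03,-0.33,-0.12],[0,0,0]],[[-0.03,-0.32,-0.12],[0,0,0]],[[-0.03,-0.32,-0.13],[0,0,0]],[[0,0,0],[0,0,0]]]'

```text
clock: 11.45
tool_pos: [493.3, -280.8, 231.7]
orientation: [0.0, 0.999, -0.052, 0.0]
ft_force: [-0.0, -0.2, -0.4]
width: 11.0
finger_force: 30.0
```

Emit:
carry_out --increments '[[[-0.04,-0.32,-0.14],[0,0,0]],[[-0.03,-0.32,-0.14],[0,0,0]],[[-0.03,-0.31,-0.15],[0,0,0]],[[0,0,0],[0,0,0]]]'

```text
clock: 11.85
tool_pos: [492.3, -290.5, 227.4]
orientation: [0.0, 0.999, -0.052, 0.0]
ft_force: [0.4, -0.6, 0.7]
width: 10.9
finger_force: 30.0
```

Emit:
carry_out --increments '[[[-0.03,-0.31,-0.15],[0,0,0]],[[-0.04,-0.31,-0.15],[0,0,0]],[[-0.03,-0.31,-0.17],[0,0,0]],[[0,0,0],[0,0,0]]]'

```text
clock: 12.25
tool_pos: [491.3, -299.7, 222.7]
orientation: [0.0, 0.999, -0.052, 0.0]
ft_force: [1.5, -0.6, 0.4]
width: 11.1
finger_force: 30.0
```

Emit:
carry_out --increments '[[[-0.03,-0.3,-0.16],[0,0,0]],[[-0.03,-0.31,-0.17],[0,0,0]],[[-0.03,-0.3,-0.18],[0,0,0]],[[0,0,0],[0,0,0]]]'

```text
clock: 12.65
tool_pos: [490.4, -308.1, 218.0]
orientation: [-0.0, 0.999, -0.052, 0.0]
ft_force: [1.9, 1.3, 4.1]
width: 10.8
finger_force: 30.0
```

Emit:
carry_out --increments '[[[-0.03,-0.29,-0.17],[0,0,0]],[[0,0,0],[0,0,0]]]'

```text
clock: 12.85
tool_pos: [490.2, -310.5, 216.5]
orientation: [-0.0, 0.999, -0.052, 0.0]
ft_force: [1.5, 2.7, 5.5]
width: 11.0
finger_force: 30.0
```

Emit:
carry_out --increments '[[[0,0,0],[0,0,0]],[[0,0,0],[0,0,0]],[[0,0,0],[0,0,0]],[[0,0,0],[0,0,0]]]' --gripper 170

```text
clock: 13.25
tool_pos: [488.9, -311.6, 215.7]
orientation: [0.0, 0.999, -0.052, -0.001]
ft_force: [-0.6, -1.2, -0.0]
width: 31.4
finger_force: 0.0
```

Emit:
carry_out --increments '[[[0,0,0.8],[0,0,0]],[[0,0,1.2],[0,0,0]],[[0,0,2],[0,0,0]],[[0,0,3],[0,0,0]],[[0,0,3],[0,0,0]],[[0,0,0],[0,0,0]]]'

```text
clock: 13.85
tool_pos: [492.1, -312.6, 321.6]
orientation: [0.002, 0.999, -0.052, 0.004]
ft_force: [-0.9, -0.7, 0.2]
width: 31.4
finger_force: 0.0
```

Run:
```python
from h import *
d,W=cam("wrist"); save(d,"w2.png"); np.save("w2.npy",W)
s=arm.get_state();print({k:np.round(s[k],2) for k in("clock","tool_pos","ft_force","joints")})
```

```text
{'clock': np.float64(13.9), 'tool_pos': array([ 490.96, -311.93,  319.21]), 'ft_force': array([-0.97,  0.95, -0.95]), 'joints': array([ 0.52,  0.41, -0.  ,  1.55,  0.  ,  1.18, -1.16])}
```

View pics/w2.png

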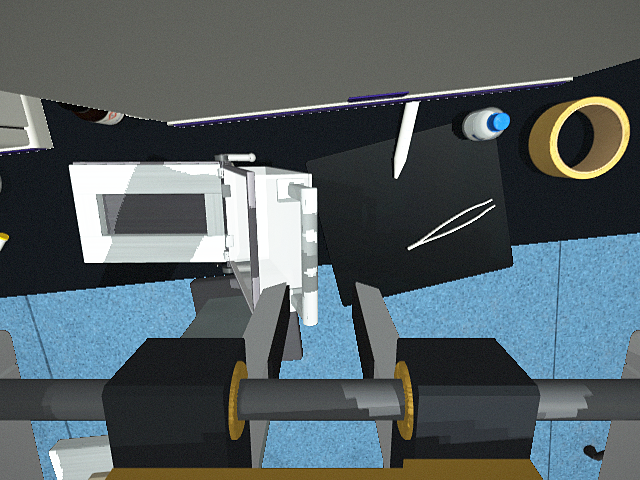

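The hood is resting open. The empty nest is visible at (98–207, 193–235), and the bar, now released, is at u≈310. Next I'll move over the blue rack.

Emit:
carry_out --increments '[[[0.07,4.55,0],[0,0,0.1285]],[[0.07,4.55,0],[0,0,0.1285]],[[0.07,4.55,0],[0,0,0.1285]],[[0.07,4.55,0],[0,0,0.1285]],[[0.07,4.55,0],[0,0,0.1285]],[[0.07,4.55,0],[0,0,0.1285]],[[0.07,4.55,0],[0,0,0.1285]],[[0.07,4.55,0],[0,0,0.1285]],[[0.07,4.55,-1.2],[0,0,0.1285]],[[0.07,4.55,-1.2],[0,0,0.1285]],[[0.07,4.55,-1.2],[0,0,0.1285]],[[0.07,4.55,-1.2],[0,0,0.1285]],[[0.07,4.55,-1.2],[0,0,0.1285]],[[0.07,4.55,-1.2],[0,0,0.1285]],[[0.07,4.55,-1.2],[0,0,0.1285]],[[0.07,4.55,-1.2],[0,0,0.1285]],[[0,0,0],[0,0,0]],[[0,0,0],[0,0,0]]]' --gripper 0

```text
clock: 15.7
tool_pos: [499.7, 417.3, 218.6]
orientation: [-0.001, 0.56, 0.829, -0.001]
ft_force: [-0.2, 0.2, -0.1]
width: 93.8
finger_force: 0.0
```

Run:
```python
from h import *
from scipy.spatial.transform import Rotation as R
s=arm.get_state(); print(s["clock"],np.round(s["tool_pos"],1),round(s["width"]),np.round(s["joints"],2)); M=R.from_quat(np.roll(s["orientation"],-1)).as_matrix(); print(np.round(M,3), "tool y angle",np.degrees(np.arctan2(M[1,1],M[0,1])))
d,W=cam("wrist"); save(d,"w3.png"); np.save("w3.npy",W)
z=W[...,2]; hsv=cv2.cvtColor(d["color"],cv2.COLOR_RGB2HSV)
m=((z>41)&(z<48)&(abs(W[...,0]-506)<80)&(abs(W[...,1]-418)<90)).astype(np.uint8)
m=cv2.morphologyEx(m,cv2.MORPH_OPEN,np.ones((3,3)))
r=cv2.minAreaRect(W[m>0][:,:2].astype(np.float32)); print(m.sum(),r)
T=np.load("top0.npy"); k=(T[...,2]>120)&(T[...,2]<330)&(T[...,0]<640)&(abs(T[...,1]-416)<60); print("cab front x",np.nanpercentile(T[k][:,0],[1,10,50]) if k.sum() else k.sum())
k=(z>100)&(W[...,0]>590)&(W[...,0]<640); print(k.sum(),np.nanpercentile(W[k],[1,50,99],axis=0).round() if k.sum() else"")
```

```text
15.7 [499.7 417.3 218.6] 94 [-0.4   0.67 -0.6   1.47  0.4   1.12 -0.69]
[[-0.373  0.928 -0.002]
 [ 0.928  0.373 -0.002]
 [-0.001 -0.003 -1.   ]] tool y angle 21.910849817424495
4813 ((504.1463623046875, 418.7456970214844), (47.765541076660156, 124.9466552734375), 22.073623657226562)
cab front x [605.24474603 605.79796286 606.53028096]
25104 [[604. 249. 103.]
 [605. 446. 209.]
 [610. 486. 272.]]
```

View pics/w3.png

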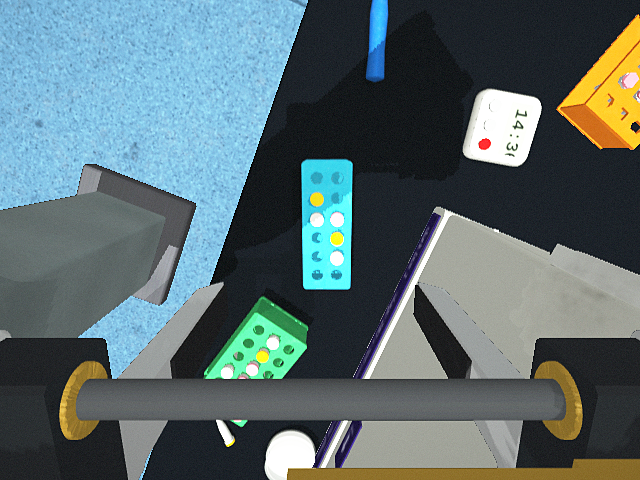

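The wrist view shows the blue rack at (327,224). It measures 47.8 x 125 mm, so it is the narrow one. Its centre is (504,419) at 22.1°, which matches the tool's angle. I'll descend to it.

Emit:
carry_out --increments '[[[0.1,0.1,-3],[0,0,0]],[[0,0,-4],[0,0,0]],[[0,0,-4],[0,0,0]],[[0,0,-3.5],[0,0,0]],[[0,0,-2.6],[0,0,0]],[[0,0,-1.8],[0,0,0]],[[0,0,-1.2],[0,0,0]],[[0,0,-0.6],[0,0,0]],[[0,0,0],[0,0,0]]]'

```text
clock: 16.65
tool_pos: [502.3, 417.1, 13.1]
orientation: [0.0, 0.561, 0.828, -0.0]
ft_force: [0.7, 0.4, -0.4]
width: 94.0
finger_force: 0.0
```

Emit:
carry_out --increments '[[[0,0,0],[0,0,0]],[[0,0,0],[0,0,0]],[[0,0,0],[0,0,0]],[[0,0,0],[0,0,0]],[[0,0,0],[0,0,0]]]' --gripper 255

```text
clock: 17.15
tool_pos: [501.9, 418.1, 13.3]
orientation: [0.0, 0.56, 0.828, 0.0]
ft_force: [0.0, 0.4, 0.1]
width: 57.5
finger_force: 0.0
```

Emit:
carry_out --increments '[[[0,0,0],[0,0,0]],[[0,0,0],[0,0,0]],[[0,0,0],[0,0,0]],[[0,0,0],[0,0,0]]]'

```text
clock: 17.55
tool_pos: [502.1, 418.2, 13.2]
orientation: [0.0, 0.56, 0.828, 0.0]
ft_force: [0.2, 0.5, 1.0]
width: 47.4
finger_force: 30.0
```

```bash
cat > m.py <<'E'
from h import *
def rect(W,c,rad,zl,zh,k=3):
    z=W[...,2]; m=((z>zl)&(z<zh)&(np.hypot(W[...,0]-c[0],W[...,1]-c[1])<rad)).astype(np.uint8)
    m=cv2.morphologyEx(m,cv2.MORPH_OPEN,np.ones((k,k))); r=cv2.minAreaRect(W[m>0][:,:2].astype(np.float32)); return int(m.sum()),np.round(r[0],1),np.round(r[1],1),round(r[2],2)
E
python3 - <<'E'
from m import *
d,W=cam("wrist"); np.save("w4.npy",W); print("held rack wrist",rect(W,(504,418),75,41,48))
e,T=cam("top"); save(e,"t4.png"); np.save("t4.npy",T); print("held rack top",rect(T,(504,418),75,41,48,1))
V=np.load("w2.npy")
for n,A,k in(("w2",V,3),("top",T,1)):
    c=(511,-107)
    print(n,"floor",rect(A,c,75,30,42,k),"deck",rect(A,c,115,46,55,k))
    z=A[...,2]; 
    m=(z>30)&(z<42)&(abs(A[...,0]-511)<24)&(abs(A[...,1]+107)<60);print(m.sum(), np.nanmedian(z[m]))
E
python3 - <<'E'
import cv2
a=cv2.imread("pics/w2.png")[140:290,50:270]; b=cv2.imread("pics/t4.png")[180:260,330:490]
import numpy as np
a=cv2.resize(a,(660,450)); b=cv2.resize(b,(660,330)) if 0 else cv2.resize(b,(660,140))
cv2.imwrite("pics/n.png",np.vstack([a,b]))
E
```

```text
held rack wrist (18772, array([502.4, 417.2]), array([ 70.9, 125.9]), 22.53)
held rack top (18, array([469.1, 467.5]), array([21.2,  5.3]), 20.78)
w2 floor (4208, array([ 529.2, -109.8]), array([127.6,  89.4]), 84.09) deck (9973, array([ 534.2, -110.5]), array([180.1, 167. ]), 84.47)
3556 36.520864253348066
top floor (1190, array([ 493.4, -110.5]), array([129.2,  90.6]), 84.31) deck (2576, array([ 529.8, -121.7]), array([201.5, 175.8]), 83.58)
936 36.6827318926703
```

View pics/n.png

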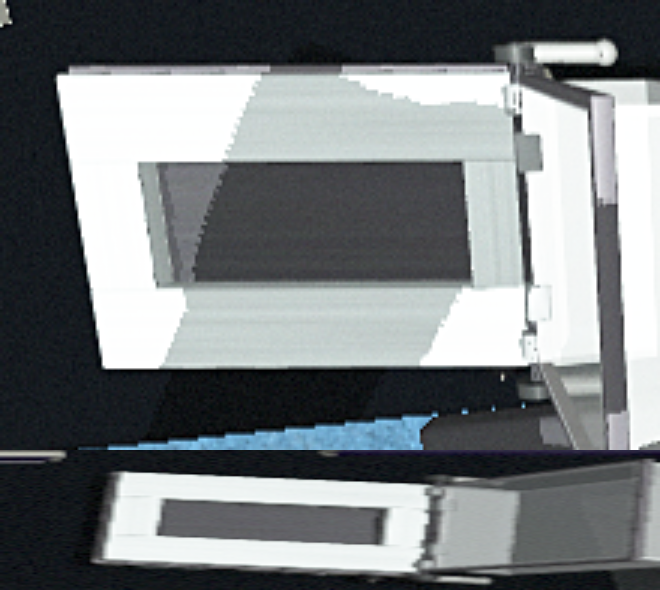

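The crop shows the empty nest cleanly in both views. I'll fit its edges in the incubator's axes.

Run:
```python
from m import *
def cc(A,c,zl,zh,seed,u0=None):
    z=A[...,2]; m=((z>zl)&(z<zh)&(np.hypot(A[...,0]-c[0],A[...,1]-c[1])<115)).astype(np.uint8)
    if u0: m[:,u0:]=0
    n,l=cv2.connectedComponents(m,connectivity=4); k=l[seed[1],seed[0]]; return A[l==k]
for n,f,s,u0,k in(("w2","w2.npy",(155,215),None,3),("top","t4.npy",(395,218),None,1)):
    A=np.load(f); p=cc(A,(511,-107),33,44,s); p=p[:,:2].astype(np.float32); r=cv2.minAreaRect(p); print(n,"floor",len(p),np.round(r[0],1),np.round(r[1],1),round(r[2],2))
    z=A[...,2]; yaw=-.1015; R=np.array([[np.cos(yaw),-np.sin(yaw)],[np.sin(yaw),np.cos(yaw)]]); c=np.array([512,-110])
    L=(A[...,:2]-c)@R  # local
    dk=(z>44)&(z<57)
    x,y=L[...,0],L[...,1]
    ed=lambda a,b:np.round(np.nanmedian(b),1)
    o=[]
    for t in range(-50,51,5):
        q=dk&(abs(y-t)<3); a=x[q&(x>10)&(x<60)];b=x[q&(x<-10)&(x>-60)]
        if len(a)*len(b): o.append((b.max(),a.min(),b.min(),a.max()))
    print("x edges hole lo/hi, deck lo/hi",np.median(o,0).round(1))
    o=[]
    for t in range(-20,21,4):
        q=dk&(abs(x-t)<3); a=y[q&(y>40)&(y<105)];b=y[q&(y<-40)&(y>-85)]
        if len(a)*len(b): o.append((b.max(),a.min(),a.max()))
    print("y edges",np.median(o,0).round(1))
W=np.load("w4.npy"); z=W[...,2]
th=np.radians(21.9); ex=np.array([np.cos(th),np.sin(th)]); ey=np.array([-ex[1],ex[0]])
D=W[...,:2]-np.array([502.1,418.2]); a,b=D@ex,D@ey
q=(z>40)&(z<48.5)&(abs(a)<20); h=b[q]; print("rack long extents rel TCP",np.percentile(h,[0.2,1,99,99.8]).round(1),q.sum())
q=(z>40)&(z<48.5)&(b>15)&(b<60)&(abs(a)<35); print("across",np.percentile(a[q],[.5,1,99,99.5]).round(1))
```

```text
w2 floor 4261 [ 509.7 -108.7] [129.3  50.9] 84.32
x edges hole lo/hi, deck lo/hi [-26.9  24.7 -59.8  58.6]
y edges [-65.8  62.9  91. ]
top floor 1094 [ 513.2 -112.1] [129.8  51.4] 84.0
x edges hole lo/hi, deck lo/hi [-26.7  25.5 -59.5  58.7]
y edges [-65.6  64.8  89.7]
rack long extents rel TCP [-63.3 -62.2  61.2  61.7] 14872
across [-24.1 -23.9  22.8  23.1]
```

Emit:
carry_out --increments '[[[0,0,1],[0,0,0]],[[0,0,2],[0,0,0]],[[0,0,3],[0,0,0]],[[0,0,3],[0,0,0]],[[0,0,3],[0,0,0]],[[-0.2,-2.8,1],[0,0,-0.02]],[[-0.1,-4.0,0],[0,0,-0.04]],[[0,-4.0,0],[0,0,-0.04]],[[0,-4.0,0],[0,0,-0.04]],[[0,-4.0,0],[0,0,-0.04]],[[0,-4.0,0],[0,0,-0.04]],[[0,-4.0,0],[0,0,-0.04]],[[0,-4.0,0],[0,0,-0.04]],[[0,-4.0,0],[0,0,-0.04]],[[0,-4.0,0],[0,0,-0.04]],[[0,-4.0,0],[0,0,-0.04]],[[0.1,-4.0,0],[0,0,-0.04]],[[0.1,-4.0,0],[0,0,-0.024]],[[0.3,-2.0,0],[0,0,0]],[[0,0,0],[0,0,0]]]'

```text
clock: 19.65
tool_pos: [503.4, -113.8, 143.2]
orientation: [0.0, 0.745, 0.667, -0.001]
ft_force: [0.3, 0.5, -1.2]
width: 47.1
finger_force: 30.0
```

Emit:
carry_out --increments '[[[0,0,0],[0,0,0]],[[0,0,0],[0,0,0]],[[0,0,0],[0,0,0]]]'

```text
clock: 19.95
tool_pos: [503.9, -108.2, 143.3]
orientation: [-0.0, 0.742, 0.671, 0.0]
ft_force: [0.0, -0.3, -0.6]
width: 47.4
finger_force: 30.0
```

```bash
cat > st.py <<'E'
from h import *
from scipy.spatial.transform import Rotation as R
s=arm.get_state(); M=R.from_quat(np.roll(s["orientation"],-1)).as_matrix(); print(s["clock"],np.round(s["tool_pos"],1),"yaw y",np.degrees(np.arctan2(M[1,1],M[0,1])).round(2),"z",M[:,2].round(3),np.round(s["ft_force"],1),np.round(s["wrist_torque"],2),round(s["width"],1))
E
python3 st.py
```

```text
19.95 [ 503.9 -108.2  143.3] yaw y -5.74 z [-0.     0.001 -1.   ] [ 0.  -0.3 -0.6] [ 0.01 -0.03 -0.01] 47.4
```

Emit:
carry_out --increments '[[[0.4,-0.1,-2],[0,0,-0.002]],[[0.3,0,-2.5],[0,0,0]],[[0,0,-2],[0,0,0]],[[0,0,-0.8],[0,0,0]],[[0,0,0],[0,0,0]],[[0,0,0],[0,0,0]],[[0,0,0],[0,0,0]]]'

```text
clock: 20.65
tool_pos: [511.7, -110.9, 71.1]
orientation: [0.001, 0.743, 0.669, 0.001]
ft_force: [0.0, -0.2, -1.2]
width: 47.1
finger_force: 30.0
```

```bash
python3 st.py
python3 - <<'E'
from h import *
d,W=cam("wrist"); save(d,"w5.png"); np.save("w5.npy",W)
E
python3 st.py
```

```text
20.65 [ 511.7 -110.9   71.1] yaw y -6.0 z [ 0.002 -0.    -1.   ] [ 0.  -0.2 -1.2] [-0.06 -0.1   0.01] 47.1
20.7 [ 511.6 -111.    71. ] yaw y -6.02 z [ 0.002 -0.    -1.   ] [-0.6 -0.4 -0.5] [ 0.   -0.09  0.03] 47.6
```

View pics/w5.png

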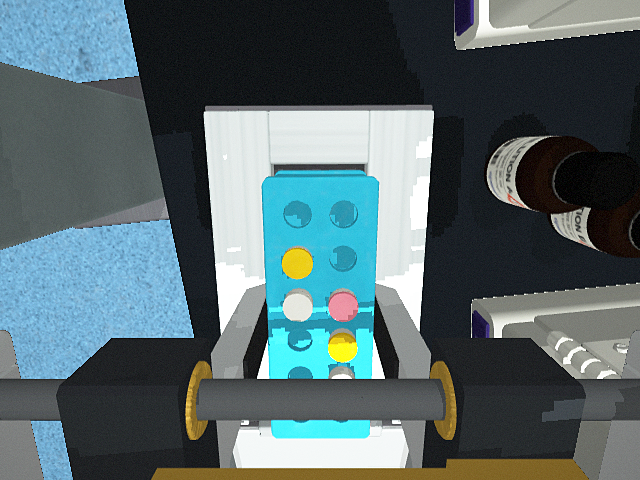

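The rack is above the nest. The nest's far end edge shows at (270–368, v≈163), and the rack's end at (263–379, v≈177). I'll compare the two centrelines and end positions.

Run:
```python
from h import *
W=np.load("w5.npy"); z=W[...,2]; I=cv2.imread("pics/w5.png").astype(int)
yaw=-.1025; R=np.array([[np.cos(yaw),-np.sin(yaw)],[np.sin(yaw),np.cos(yaw)]]); L=(W[...,:2]-[511.3,-111])@R; x,y=L[...,0],L[...,1]
# rack top plate
sat=cv2.cvtColor(I.astype(np.uint8),cv2.COLOR_BGR2HSV)[...,1]>120
q=sat&(z>95)&(z<110)&(abs(x)<40)&(y>0)&(y<80); print("plate z",np.median(z[q])); o=[]
for v in range(195,280,5):
    k=q[v]; o.append((x[v][k].min(),x[v][k].max(),y[v][k].mean()))
print("plate x edges",np.median(o,0).round(1),np.array(o)[[0,-1]].round(1)); 
k=[y[:,u][q[:,u]].max() for u in range(280,365,5)]; print("plate +y end",np.median(k).round(1), np.round(k[::8],1))
dk=(z>46)&(z<54)
a=x[158:176]; 
for v in (166,168,170,172): 
    print(v,[ (int(u),round(float(x[v,u]),1),round(float(y[v,u]),1),round(float(z[v,u]),1)) for u in (262,266,268,270,272,274,320,364,366,368,370,372,376)])
print([(v,round(float(y[v,320]),1),round(float(z[v,320]),1)) for v in range(158,178)])
m=dk&(y>70)&(y<90); print("deck x edges",np.median([ (x[v][m[v]].min(),x[v][m[v]].max()) for v in range(115,155,4) if m[v].any()],0).round(1), "deck y max",np.percentile(y[dk&(y<105)],99.5).round(1))
```

```text
plate z 102.76406434498583
plate x edges [-23.2  23.8  38. ] [[-23.2  24.   54.6]
 [-23.2  24.1  20.5]]
plate +y end 61.8 [61.8 61.8 62.1]
166 [(262, -30.5, 63.8, 50.4), (266, -28.2, 63.9, 51.3), (268, -27.3, 63.8, 50.2), (270, -26.2, 63.8, 50.4), (272, -25.9, 63.6, 44.0), (274, -25.8, 63.2, 35.8), (320, 0.4, 63.1, 35.6), (364, 25.6, 63.0, 34.6), (366, 25.4, 63.6, 46.5), (368, 26.2, 63.7, 48.5), (370, 27.0, 63.8, 50.7), (372, 28.2, 63.7, 50.0), (376, 30.3, 63.7, 50.3)]
168 [(262, -30.5, 62.8, 50.4), (266, -28.5, 62.7, 49.3), (268, -27.3, 62.8, 50.2), (270, -26.3, 62.8, 49.8), (272, -26.1, 62.4, 43.1), (274, -25.7, 62.1, 36.6), (320, 0.4, 62.1, 36.5), (364, 25.8, 61.9, 33.6), (366, 25.5, 62.5, 46.2), (368, 26.0, 62.7, 50.3), (370, 27.1, 62.7, 50.0), (372, 28.2, 62.7, 50.1), (376, 30.5, 62.6, 49.0)]
170 [(262, -30.4, 61.8, 51.2), (266, -28.3, 61.8, 51.2), (268, -27.4, 61.7, 50.2), (270, -26.4, 61.7, 49.3), (272, -26.1, 61.3, 42.9), (274, -25.7, 61.0, 36.8), (320, 0.4, 62.2, 59.7), (364, 25.5, 60.9, 36.5), (366, 25.7, 61.4, 44.8), (368, 26.2, 61.6, 49.3), (370, 27.0, 61.7, 51.2), (372, 28.2, 61.6, 50.1), (376, 30.4, 61.6, 49.8)]
172 [(262, -30.5, 60.7, 50.8), (266, -28.6, 60.6, 49.3), (268, -27.3, 60.7, 50.8), (270, -26.4, 60.7, 50.0), (272, -26.1, 60.3, 43.4), (274, -25.9, 59.8, 36.1), (320, 0.4, 61.3, 61.4), (364, 22.8, 61.2, 60.7), (366, 25.5, 60.4, 46.0), (368, 26.2, 60.6, 49.8), (370, 27.2, 60.6, 50.3), (372, 28.3, 60.6, 50.2), (376, 30.5, 60.6, 49.8)]
[(158, 67.9, 50.5), (159, 67.4, 50.3), (160, 66.9, 51.0), (161, 66.4, 50.4), (162, 65.8, 49.5), (163, 65.4, 50.6), (164, 64.2, 35.3), (165, 63.7, 35.3), (166, 63.1, 35.6), (167, 62.6, 36.2), (168, 62.1, 36.5), (169, 61.5, 36.2), (170, 62.2, 59.7), (171, 61.8, 60.4), (172, 61.3, 61.4), (173, 60.7, 60.0), (174, 60.4, 63.3), (175, 60.5, 71.9), (176, 60.5, 78.8), (177, 61.8, 102.7)]
deck x edges [-59.8  59.4] deck y max 91.6
```

Emit:
carry_out --increments '[[[-0.03,0.12,0],[0,0,0]],[[0,0,0],[0,0,0]],[[0,0,-0.3],[0,0,0]],[[0,0,-0.3],[0,0,0]],[[0,0,-0.2],[0,0,0]],[[0,0,-0.2],[0,0,0]],[[0,0,0],[0,0,0]],[[0,0,0],[0,0,0]]]'

```text
clock: 21.5
tool_pos: [510.6, -109.8, 60.0]
orientation: [-0.0, 0.743, 0.669, -0.0]
ft_force: [0.6, 0.4, -0.6]
width: 46.8
finger_force: 30.0
```

```bash
python3 st.py
```

```text
21.5 [ 510.6 -109.8   60. ] yaw y -6.01 z [-0.  0. -1.] [ 0.6  0.4 -0.6] [-0.06 -0.03  0.03] 46.8
```

Emit:
carry_out --increments '[[[0,0,-0.2],[0,0,0]],[[0,0,-0.2],[0,0,0]],[[0,0,-0.2],[0,0,0]],[[0,0,-0.2],[0,0,0]],[[0,0,0],[0,0,0]],[[0,0,0],[0,0,0]]]'

```text
clock: 22.1
tool_pos: [510.5, -109.8, 52.0]
orientation: [-0.0, 0.743, 0.669, -0.0]
ft_force: [0.5, -0.5, -1.0]
width: 47.4
finger_force: 30.0
```

Emit:
carry_out --increments '[[[0,0,-0.1],[0,0,0]],[[0,0,-0.1],[0,0,0]],[[0,0,0],[0,0,0]],[[0,0,0],[0,0,0]]]'

```text
clock: 22.5
tool_pos: [510.6, -109.8, 50.1]
orientation: [-0.0, 0.743, 0.669, 0.0]
ft_force: [0.1, 0.8, -0.9]
width: 47.6
finger_force: 30.0
```

```bash
python3 st.py
```

```text
22.5 [ 510.6 -109.8   50.1] yaw y -6.02 z [-0.  0. -1.] [ 0.1  0.8 -0.9] [-0.02 -0.06  0.  ] 47.6
```

One or two millimetres remain before the floor, so I'll feel for it.

Emit:
carry_out --increments '[[[0,0,-0.1],[0,0,0]],[[0,0,0],[0,0,0]],[[0,0,0],[0,0,0]]]'

```text
clock: 22.8
tool_pos: [510.7, -109.8, 49.1]
orientation: [0.0, 0.743, 0.669, 0.0]
ft_force: [-0.2, -0.0, 0.2]
width: 47.2
finger_force: 30.0
```

Emit:
carry_out --increments '[[[0,0,-0.05],[0,0,0]],[[0,0,0],[0,0,0]],[[0,0,0],[0,0,0]]]'

```text
clock: 23.1
tool_pos: [510.7, -109.8, 49.1]
orientation: [0.0, 0.743, 0.669, 0.0]
ft_force: [-2.3, 1.3, 5.6]
width: 47.5
finger_force: 30.0
```

Emit:
carry_out --increments '[[[0,0,0],[0,0,0]],[[0,0,0],[0,0,0]],[[0,0,0],[0,0,0]],[[0,0,0],[0,0,0]],[[0,0,0],[0,0,0]]]' --gripper 65

```text
clock: 23.6
tool_pos: [510.5, -109.8, 48.5]
orientation: [-0.0, 0.743, 0.669, -0.0]
ft_force: [0.2, 0.4, 0.4]
width: 70.0
finger_force: 0.0
```

Emit:
carry_out --increments '[[[0,0,0.5],[0,0,0]],[[0,0,1.5],[0,0,0]],[[0,0,3],[0,0,0]],[[0,0,4],[0,0,0]],[[0,0,4],[0,0,0]],[[-1,3,4],[0,0,0]],[[-1,4.5,0],[0,0,0]],[[0,4.5,0],[0,0,0]],[[0,4.5,0],[0,0,0]],[[0,4.5,0],[0,0,0]],[[0,0,0],[0,0,0]],[[0,0,0],[0,0,0]]]'

```text
clock: 24.8
tool_pos: [490.4, 100.5, 218.1]
orientation: [0.0, 0.742, 0.67, -0.0]
ft_force: [0.2, -0.3, 0.7]
width: 70.2
finger_force: 0.0
```

```bash
python3 st.py
python3 - <<'E'
from h import *
d,W=cam("wrist"); e,T=cam("top")
s=lambda a:cv2.resize(a[:,:,::-1],None,fx=1,fy=1)
cv2.imwrite("pics/f.png",np.vstack([cv2.resize(d["color"][:,:,::-1],(480,360)),cv2.resize(e["color"][170:270,330:490,::-1],(480,240))]))
for n,A in(("wrist",W),("top",T)):
    sat=cv2.cvtColor((d if n=="wrist" else e)["color"],cv2.COLOR_RGB2HSV)[...,1]>120
    q=sat&(A[...,2]>70)&(A[...,2]<87)&(abs(A[...,0]-511)<35)&(abs(A[...,1]+110)<75); p=A[q]
    if len(p)>50:
        k,*_=np.linalg.lstsq(np.c_[p[:,:2]-p[:,:2].mean(0),np.ones(len(p))],p[:,2],rcond=None); print(n,len(p),"slopes,height",k.round(3),p.mean(0).round(1))
E
```

```text
24.8 [490.4 100.5 218.1] yaw y -5.84 z [ 0. -0. -1.] [ 0.2 -0.3  0.7] [-0.08 -0.08  0.05] 70.2
wrist 1498 slopes,height [ 4.0000e-03 -6.1000e-02  7.9894e+01] [ 507.9 -116.6   79.9]
top 212 slopes,height [-1.0000e-03  1.0000e-03  8.1833e+01] [ 510.6 -152.7   81.8]
```

View pics/f.png

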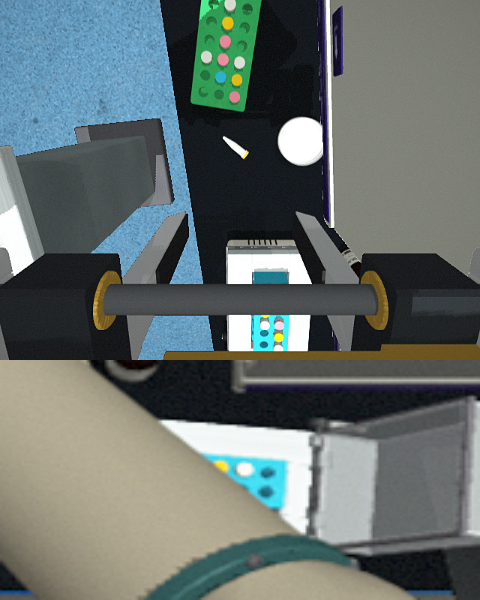

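The rack sits in the nest, level, with its top at about 81 mm (81 expected). The hood is open at the right and the green rack hasn't moved. The arm is clear, so I'll hand in.

```bash
python3 -c "
from bench import arm
print(arm.sign_off())"
```

```text
the job is handed in; nothing more can be done
None
```

The job is handed in: the hood was swung open to its felt stop (about 5 N at the bar) and let go there, the narrow blue rack sits home and level in the nest, and the wide green rack was left where it stood, at about 25 s on the robot's clock.

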